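Feed three round cabochons into a drilling jig and shut its keeper

ROBOT

A 7-joint arm with a two-finger parallel gripper is mounted at the origin on a cart in front of the work surface, level with it; the furniture and walls round the work are solid. World frame = base frame: x ahead of the robot, y to its left, z up, the work surface at z = 0. Lengths are in m, angles in rad, forces in N, time in s.
With the tool pointing down it reaches from about 0.35 to 0.9 m from the base axis. Payload 19.9 kg.
Tool frame: the origin (TCP) lies on the centre line of the jaws, within the pads' length; the fingertips stand 8 mm ahead of it and the grasp point (between the pads) lies 11 mm behind it (tcp_to_tips is the distance from the TCP to the fingertips, in m); y points along the fingers, z is the direction in which the jaws open and shut, and the axes are right-handed (so a half turn about y gives the same grasp; the last joint's range is limited). The gripper opens to 94 mm and grips with 3 to 60 N. Pads are 16 mm wide; open, the fingers measure 119 mm over their backs; the gripper's body (75 mm by 177 mm) begins 78 mm behind the grasp point.
Start: joints at [1.181, 0.417, -0.01, 1.614, 0.005, 1.111, -0.053], TCP at [0.214, -0.587, 0.193] pointing down, gripper open.
Joint ranges: [-2.81, 2.81], [-0.39, 2.02], [-1.27, 1.25], [0.06, 2.57], [-1.19, 4.33], [0.19, 2], [-2.82, 2.82]. Speed limits (rad/s): [1.89, 1.89, 2.39, 2.39, 3.01, 3.01, 3.01].

INTERFACE

Orientations are given as a 3x3 rotation matrix whose columns are the frame's x, y, z axes.
In Python, from station import * gives the robot as it stands.
- The arm moves only by the tool arm_command, never from a script. Its argument "motion" is a list of rows, each a list of 3 entries, a list of its own where there are three numbers: the shift along the tool's x, y, z in units of 40 mm (1.0 is 40 mm), then the turn about the tool's y in units of 8 degrees (1.0 is 8 degrees), then the finger opening in mm, from 0 to 94. In form: [[[tx, ty, tz], turn, fingers], ...]. A call has exactly 10 rows; each row is the pose to reach, as a shift and turn from the pose measured when the call began, along the tool's axes at that moment; what a row does not reach only later rows make up. A row lasts 1/10 s, in which the tool goes at most 50 mm and 8.59 degrees, less where a joint would pass 70% of its speed; a pose out of reach is approached as far as the arm can. A call with a gripper value outside its range is refused whole. The fingers move at their own pace and stop on an object; "force" is the grip in N (left out, the last holds). Time passes only in rows, so rows that repeat a pose let the fingers close, or fill a call up. It gives the time, the measured TCP pose, the force and the opening at its end, in the units of the state.
- observe(): the state, without advancing time (a new reading comes with each control period).
- read_camera(name): name is "side" or "top" or "wrist"; returns the picture (384x512x3 uint8, blue, green, red); there is no depth.
- camera_model(name): a dict with "vfov" (degrees; the focal length in pixels is half the picture's height over the tangent of half this angle, whatever the lens; pixels are square), "cx", "cy" (the principal point, pixels), "k1" (the pictures are not rectified: a ray, as slopes to the right and down, at radius r is drawn at 1 + k1 r^2 times it, then the intrinsics apply), "R" (3x3) and "t" (3): a world point X has camera coordinates R X + t; the wrist camera has in their place "T_tool_cam" (4x4, takes a point from camera to tool coordinates, whose origin is the TCP and whose axes are the tool frame's). Camera axes: x right, y down, z forward; pixel columns grow to the right and rows downward; lengths in m; the calibration is good to about 2 mm. A picture is of the moment at which its call begins: read the wrist's pose just before it. camera_model takes no time and is no camera call.
- sign_off(): hands the job in, once; it reports no verdict.
The state is a dict: "clock": time; "joint_positions": joint angles; "joint_velocities": joint speeds; "joint_efforts": joint torques, N m; "tcp_pos": TCP position; "eef_rot": TCP orientation; "ft_force": force on the tool from outside, world axes, zero at the start; "torque": the same for the moment, N m; "finger_gap": finger opening in m.
Only numpy, scipy, OpenCV 4.12 (cv2) and the standard library are available. Lean on these libraries where they do the work, as an engineer would, in place of code of your own. Each camera call takes 0.05 s, during which the arm holds its last target.

TASK

With the closed fingertips, push the three round domed stones one after another through the jig's flared mouth into its slot, as deep as it takes for all three to lie flat in single file inside, then push the dark steel keeper's upright tab until the keeper is fully shut behind the last stone. Only push: never pick up or lift a stone, leave the two rough stones, the tools and everything else on the bench where they are, and finish clear of everything.

Things in the scene. Friction and masses are not known exactly. Their poses are not given: they have to be found in the camera images.
- jig: Bare aluminium drilling jig, screwed to the bench: two rails and an end stop, 14 mm high, round a slot open above; its floor is the bench top. Origin: on the bench top, on the slot's centre line at its mouth; z up. The slot, 35 mm wide with a bevelled entry, runs along the jig's -y from y = -2 mm to the end stop at y = -100 mm. Three stones in a row take 96 mm: pushed home, the last one's rear edge is 4 mm inside the mouth.
- jig_funnel (a point): Middle of the outer opening of the funnel before the slot's mouth, on the bench top, at y = +47 mm in the jig's frame; axes as the jig's. Two arms, 14 mm high, narrow from 87 mm apart here to 39 mm apart at y = +12 mm. On the jig's -x side a dark steel strap (top 16.5 mm above the bench) covers the keeper's bar beside the mouth, x = -31 to -20 mm.
- keeper_tab (a point): Middle of the outer face of the dark steel keeper's upright tab, 26 mm above the bench; axes as the jig's. The tab is a plate 26 mm wide (jig's y), 4 mm thick, its top 34 mm above the bench, at the outer (-x) end of a flat bar beside the slot's mouth. Open, the outer face is at x = -75, y = +4 mm in the jig's frame. Push it along the jig's +x, 38 mm to fully shut.
- keeper (a joint): Slide of the keeper in m: 0 open (as it starts, clear of the mouth), 0.038 fully shut: its 8 mm wide bar then crosses the mouth from y = 0 to +8 mm in the jig's frame and keeps the stones in. It slides stiffly, needs about 2 N, and stays where it is left. It jams on a stone that sticks out of the mouth.
- round_stone_0: One round polished pale green-grey stone of the three: a disc 32 mm in diameter with a flat underside, a straight rim 7 mm high and a low dome, 11 mm high at the middle. Origin: centre of its underside, z up; about 22 g. It starts lying flat on the bench 85 to 130 mm out from the slot's mouth on the jig's +y side.
- round_stone_1: Another round polished pale green-grey stone of the three: a disc 32 mm in diameter with a flat underside, a straight rim 7 mm high and a low dome, 11 mm high at the middle. Origin: centre of its underside, z up; about 22 g. It starts lying flat on the bench 85 to 130 mm out from the slot's mouth on the jig's +y side.
- round_stone_2: The third round polished pale green-grey stone of the three: a disc 32 mm in diameter with a flat underside, a straight rim 7 mm high and a low dome, 11 mm high at the middle. Origin: centre of its underside, z up; about 22 g. It starts lying flat on the bench 85 to 130 mm out from the slot's mouth on the jig's +y side.
- rough_dark: Rough dark oval stone, 24x34x15 mm, beyond the round stones. Bystander: leave it where it is. Origin: centre of its underside.
- rough_purple: Rough purple oval stone, 26x36x17 mm, between the round stones and the keeper's tab. Bystander: leave it where it is. Origin: centre of its underside.
- tweezers: Steel tweezers lying flat, 14x115x8 mm. Bystander: leave it where it is. Origin: centre of its underside.
- needle_file: Needle file with an orange handle lying flat, 10x155x10 mm. Bystander: leave it where it is. Origin: centre of its underside.
- wood_block: Flat maple block with saw marks, 82x98x13 mm. Bystander: leave it where it is. Origin: centre of its underside.
- glue_bottle_b: Small dark glue bottle with a blue pointed cap, standing, 23x30x88 mm. Bystander: leave it where it is. Origin: centre of its underside.
- bead_tray: Small grey open tray of beads, 75x85x28 mm. Bystander: leave it where it is. Origin: centre of its underside.

How it is judged:
On the way, in this order (a step that is already met when the one before it is completed fails the run):
1. a first round stone is wholly inside the slot (((y of round_stone_0 in the frame of jig between -0.092 and -0.014 m and x of round_stone_0 in the frame of jig between -0.006 and 0.006 m) or (y of round_stone_1 in the frame of jig between -0.092 and -0.014 m and x of round_stone_1 in the frame of jig between -0.006 and 0.006 m) or (y of round_stone_2 in the frame of jig between -0.092 and -0.014 m and x of round_stone_2 in the frame of jig between -0.006 and 0.006 m))), for 0.1 s.
2. a second round stone is wholly inside the slot ((((y of round_stone_0 in the frame of jig between -0.092 and -0.014 m and x of round_stone_0 in the frame of jig between -0.006 and 0.006 m) and (y of round_stone_1 in the frame of jig between -0.092 and -0.014 m and x of round_stone_1 in the frame of jig between -0.006 and 0.006 m)) or ((y of round_stone_0 in the frame of jig between -0.092 and -0.014 m and x of round_stone_0 in the frame of jig between -0.006 and 0.006 m) and (y of round_stone_2 in the frame of jig between -0.092 and -0.014 m and x of round_stone_2 in the frame of jig between -0.006 and 0.006 m)) or ((y of round_stone_1 in the frame of jig between -0.092 and -0.014 m and x of round_stone_1 in the frame of jig between -0.006 and 0.006 m) and (y of round_stone_2 in the frame of jig between -0.092 and -0.014 m and x of round_stone_2 in the frame of jig between -0.006 and 0.006 m)))), for 0.1 s.
3. all three round stones are wholly inside the slot (y of round_stone_0 in the frame of jig between -0.092 and -0.014 m and x of round_stone_0 in the frame of jig between -0.006 and 0.006 m and y of round_stone_1 in the frame of jig between -0.092 and -0.014 m and x of round_stone_1 in the frame of jig between -0.006 and 0.006 m and y of round_stone_2 in the frame of jig between -0.092 and -0.014 m and x of round_stone_2 in the frame of jig between -0.006 and 0.006 m), for 0.1 s.
4. the keeper is shut behind them (value of joint keeper above 0.0345 m), for 0.1 s.
At the end, for the whole second after the job is handed in: All three round stones lie flat on the bench inside the slot (centres at least 14 mm past the mouth and within 6 mm of the centre line, tilt under 0.12 rad, at rest), and the keeper is pushed shut (at least 34.5 of its 38 mm) (all of step 3 and height (world z) of each of round_stone_0, round_stone_1, round_stone_2 below 0.004 m and angle between each of round_stone_0, round_stone_1, round_stone_2's own z axis and vertical below 0.12 rad and linear speed of each of round_stone_0, round_stone_1, round_stone_2 below 0.01 m/s and value of joint keeper above 0.0345 m); the robot touches nothing.
It fails at once if a round stone is lifted (its underside more than 12 mm above the bench) (height (world z) of any of round_stone_0, round_stone_1, round_stone_2 above 0.012 m).
It fails at once if a bystander is shifted by more than 15 mm (distance of any of rough_dark, rough_purple, tweezers, needle_file, wood_block, glue_bottle_b, bead_tray from where it was at the start of the episode above 0.015 m).
It also fails if it takes over 64 s, if anything falls off the work surface, if the arm or the gripper's body presses on something with over 40 N, if the wrist force passes 120 N, or if a joint passes its speed limit or range.

## Working session

There is one attempt and no reset: what is moved stays moved. The work goes in short steps, Python scripts to look and compute and a tool call to move; the robot and the scene stay as the last step left them, time stands still between calls to the robot, and variables do not carry over. Pictures are saved under pics/ and viewed, and the job is handed in when it is done.

Besides the shell and the picture viewer there is one more tool, called after ">>>" as name([rows], argument=value, ...), one row to a line, values as JSON. arm_command: Moves the arm, as the interface text tells. Its arguments: {"type":"object","properties":{"motion":{"type":"array","items":{"type":"array"}},"force":{"type":"number"}},"required":["motion"]}

```bash
mkdir -p pics; ls; python3 - <<'E'
from station import *
import cv2
s=observe()
print(s)
for n in ["top","side","wrist"]:
    cv2.imwrite(f"pics/{n}0.png",read_camera(n)); print(n,camera_model(n))
E
```

```text
pics
{'clock': 0.0, 'joint_positions': array([ 1.18047698,  0.41797296, -0.01028169,  1.61416914,  0.0046735 ,
        1.1106837 , -0.05301114]), 'joint_velocities': array([-0.00161438,  0.00128602,  0.00180105,  0.00106435,  0.00025009,
       -0.00019945, -0.0002601 ]), 'joint_efforts': array([ 5.72277222e-04, -8.51233864e+01,  6.41114172e-01, -4.25994229e+01,
       -4.84865124e-02,  1.86995947e-02,  9.92632545e-05]), 'tcp_pos': array([ 0.21346791, -0.58700287,  0.19232813]), 'eef_rot': array([[-9.39788563e-01, -4.83554728e-04,  3.41756086e-01],
       [-3.41756420e-01,  1.10837860e-03, -9.39787913e-01],
       [ 7.56437547e-05, -9.99999269e-01, -1.20689947e-03]]), 'ft_force': array([0.41377023, 0.47527171, 0.04812782]), 'torque': array([-0.03723833, -0.0107055 ,  0.0031203 ]), 'finger_gap': 0.0941332617193142}
top {'vfov': 44.646074655335426, 'cx': 249.90221805879185, 'cy': 190.0115915010677, 'k1': 0.008155387380735865, 'R': array([[ 0.00508639, -0.99995458, -0.00805977],
       [-0.98253797, -0.00349838, -0.18602927],
       [ 0.18599263,  0.00886525, -0.98251115]]), 't': array([-0.00709787,  0.44275794,  1.29194749])}
side {'vfov': 44.512697311507154, 'cx': 254.42110409981407, 'cy': 184.40426657144235, 'k1': -0.0616192507766526, 'R': array([[ 0.89784444, -0.43986712, -0.01980592],
       [-0.25450307, -0.48172707, -0.83855066],
       [ 0.35930981,  0.75792872, -0.54446351]]), 't': array([-0.41571998,  0.15284862,  1.28610472])}
wrist {'vfov': 70.1239103469845, 'cx': 257.9757880062318, 'cy': 194.53658992482946, 'k1': -0.05272581329738911, 'T_tool_cam': array([[-7.18864805e-04,  9.63737742e-01,  2.66850235e-01,
        -7.78714776e-02],
       [-1.87825830e-03, -2.66851135e-01,  9.63735931e-01,
        -1.91026322e-01],
       [ 9.99997978e-01,  1.91582173e-04,  2.00197830e-03,
         5.80883151e-04],
       [ 0.00000000e+00,  0.00000000e+00,  0.00000000e+00,
         1.00000000e+00]])}
```

View pics/top0.png

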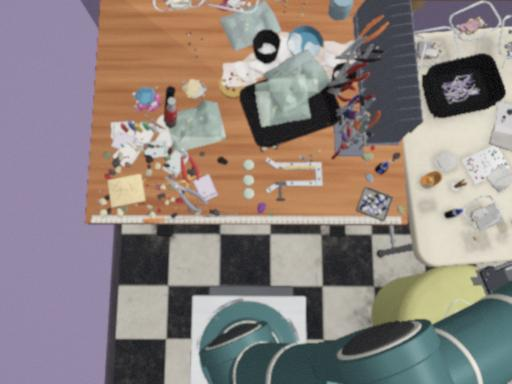

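View pics/side0.png

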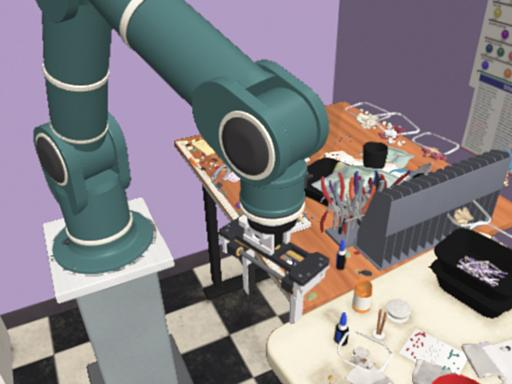

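View pics/wrist0.png

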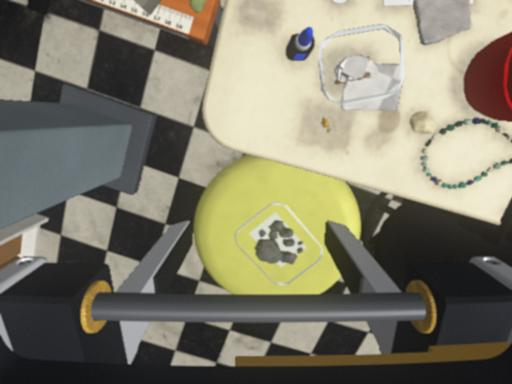

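```bash
cat > h.py <<'E'
from station import *
import numpy as np, cv2
def ray(name,uv,pose=None):
    m=camera_model(name); f=192/np.tan(np.radians(m['vfov'])/2)
    d=(np.array(uv,float)-[m['cx'],m['cy']])/f
    rd=np.hypot(*d); r=rd
    for _ in range(20): r=rd/(1+m['k1']*r*r)
    s=d*(r/rd if rd>0 else 1); c=np.array([s[0],s[1],1])
    if name=='wrist':
        T=m['T_tool_cam']; p,R=pose
        return p+R@T[:3,3], R@(T[:3,:3]@c)
    return -m['R'].T@m['t'], m['R'].T@c
def onplane(name,uv,z=0,pose=None):
    o,d=ray(name,uv,pose); return (o+d*(z-o[2])/d[2])
def proj(name,X,pose=None):
    m=camera_model(name); f=192/np.tan(np.radians(m['vfov'])/2)
    if name=='wrist':
        p,R=pose; T=m['T_tool_cam']; c=T[:3,:3].T@(R.T@(np.array(X)-p)-T[:3,3])
    else: c=m['R']@np.array(X)+m['t']
    s=c[:2]/c[2]; s=s*(1+m['k1']*(s@s)); return s*f+[m['cx'],m['cy']]
E
python3 - <<'E'
from h import *
im=cv2.imread('pics/top0.png')
c=im[140:225,150:420]; cv2.imwrite('pics/c0.png',cv2.resize(c[:, 50:250],None,fx=4,fy=4,interpolation=cv2.INTER_CUBIC))
for n,uv,z in [('s0',(249,164),.005),('s1',(249,180),.005),('s2',(249,194),.005),('purple',(262,207),.008),('dark',(223,160),.008),('f1',(268,161),.014),('f2',(268,187),.014),('end',(322,173),.014),('tab',(281,198),.034),('tray',(375,203),.02)]:
    print(n,onplane('top',uv,z).round(4))
E
```

```text
s0 [ 0.5281 -0.0018  0.005 ]
s1 [ 0.4797 -0.002   0.005 ]
s2 [ 0.4378 -0.0023  0.005 ]
purple [ 0.399  -0.0403  0.008 ]
dark [0.5393 0.0753 0.008 ]
f1 [ 0.5351 -0.0578  0.014 ]
f2 [ 0.4571 -0.0576  0.014 ]
end [ 0.4994 -0.2157  0.014 ]
tab [ 0.4213 -0.0941  0.034 ]
tray [ 0.4101 -0.3649  0.02  ]
```

View pics/c0.png

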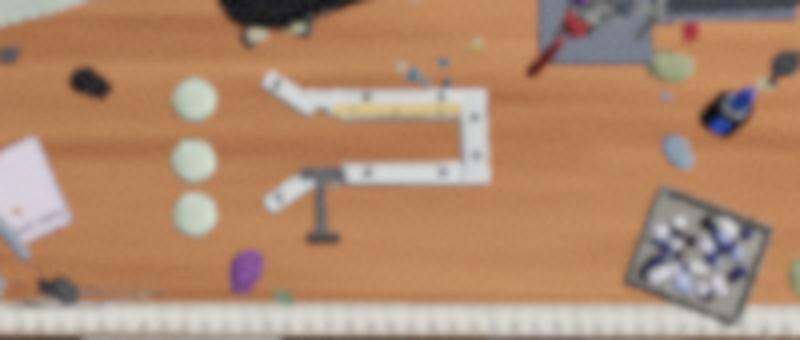

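>>> arm_command([
  [[-0.5,-0.5,-0.35],-0.5,0],
  [[-1.5,-1,-1.1],-1.4,0],
  [[-2.6,-1.45,-1.9],-2.4,0],
  [[-3.7,-1.45,-2.7],-3.4,0],
  [[-4.8,-1.45,-3.5],-4.4,0],
  [[-5.9,-1.45,-4.3],-5.4,0],
  [[-7.0,-1.45,-5.1],-6.4,0],
  [[-8.0,-1.45,-5.8],-7.3,0],
  [[-9.0,-1.45,-6.5],-8.2,0],
  [[-9.67,-1.45,-7.05],-8.75,0],
])

```text
clock: 1.15
tcp_pos: [0.4757, -0.1971, 0.2508]
eef_rot: [[0.005, -0.0, 1.0], [-1.0, 0.001, 0.005], [-0.001, -1.0, -0.0]]
ft_force: [0.8, -0.1, -0.7]
finger_gap: 0.0175
```

```bash
python3 - <<'E'
from h import *
s=observe();print(s['clock'],s['tcp_pos'],s['eef_rot'].round(3),s['finger_gap'],s['joint_positions'].round(2))
cv2.imwrite('pics/w1.png',read_camera('wrist'))
np.savez('w1.npz',p=s['tcp_pos'],R=s['eef_rot'])
E
```

```text
1.15 [ 0.47571066 -0.19707912  0.25078826] [[ 0.005 -0.     1.   ]
 [-1.     0.001  0.005]
 [-0.001 -1.    -0.   ]] 0.017483901170796616 [ 0.73  0.19 -0.46  1.8   0.09  1.17  0.25]
```

View pics/w1.png

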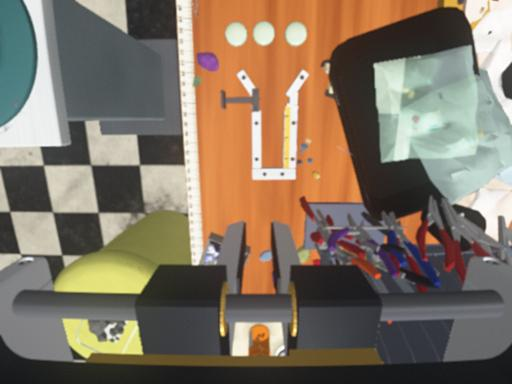

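```bash
cat > meas.py <<'E'
from h import *
def stones(im,name,pose=None,box=None):
    hsv=cv2.cvtColor(im,cv2.COLOR_BGR2HSV)
    m=cv2.inRange(hsv,(35,12,130),(85,80,255))
    m=cv2.morphologyEx(m,cv2.MORPH_OPEN,np.ones((3,3)))
    n,l,st,ce=cv2.connectedComponentsWithStats(m)
    out=[]
    for i in range(1,n):
        if st[i,4]<30: continue
        P=onplane(name,ce[i],0.006,pose)
        if 0.38<P[0]<0.6 and -0.25<P[1]<0.06: out.append((ce[i].round(1),st[i,2:].tolist(),P.round(4)))
    return out
E
python3 - <<'E'
from meas import *
d=np.load('w1.npz');pose=(d['p'],d['R'])
w=cv2.imread('pics/w1.png');t=cv2.imread('pics/top0.png')
for r in stones(w,'wrist',pose): print('w',r)
for r in stones(t,'top'): print('t',r)
cv2.imwrite('pics/c1.png',cv2.resize(w[10:200,180:345],None,fx=3.6,fy=3.1,interpolation=cv2.INTER_CUBIC))
cv2.imwrite('pics/c1.png',cv2.resize(w[10:200,180:345],None,fx=3.1,fy=3.1,interpolation=cv2.INTER_CUBIC))
E
```

```text
w (array([235.7,  33.8]), [20, 23, 359], array([ 4.431e-01, -2.000e-04,  6.000e-03]))
w (array([263.5,  32.9]), [20, 23, 362], array([0.4832, 0.0011, 0.006 ]))
w (array([295.4,  33.5]), [20, 22, 360], array([0.5295, 0.0007, 0.006 ]))
w (array([195.8,  81.1]), [7, 8, 48], array([ 0.3824, -0.0653,  0.006 ]))
t (array([248.1, 164.6]), [9, 8, 60], array([0.5261, 0.0008, 0.006 ]))
t (array([247.9, 179.9]), [9, 9, 65], array([0.4798, 0.0013, 0.006 ]))
t (array([248.2, 193.1]), [9, 9, 65], array([4.403e-01, 1.000e-04, 6.000e-03]))
```

View pics/c1.png

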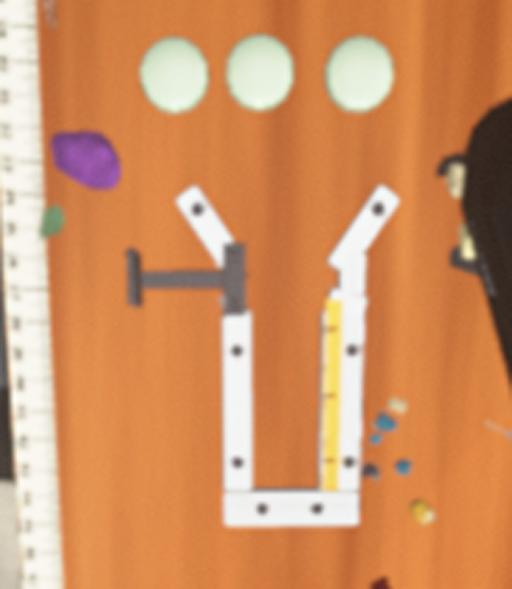

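```bash
python3 - <<'E'
from meas import *
d=np.load('w1.npz');pose=(d['p'],d['R'])
for n,(u,v),z in [('Ltop',(251,335),.014),('Lbot',(251,480),.014),('Rtop',(323,335),.014),('Rbot',(321,480),.014),('endL',(255,490),.014),('endR',(318,490),.014),('outL',(224,525),.014),('outR',(359,525),.014),('funL',(176,200),.014),('funL2',(194,186),.014),('funR',(382,184),.014),('funR2',(400,200),.014),('tabT',(127,250),.034),('tabB',(127,305),.034),('strapT',(233,243),.0165),('strapB',(233,314),.0165),('purple',(86,160),.008),('barT',(180,271),.01)]:
    print(n,onplane('wrist',(u/3.1+180-.5+.16,v/3.1+10-.34),z,pose).round(4))
E
```

```text
Ltop [ 0.4799 -0.1185  0.014 ]
Lbot [ 0.4805 -0.1898  0.014 ]
Rtop [ 0.5151 -0.1182  0.014 ]
Rbot [ 0.5161 -0.1896  0.014 ]
endL [ 0.4826 -0.195   0.014 ]
endR [ 0.5147 -0.1948  0.014 ]
outL [ 0.4667 -0.2133  0.014 ]
outR [ 0.5364 -0.2129  0.014 ]
funL [ 0.4441 -0.0567  0.014 ]
funL2 [ 0.4527 -0.0505  0.014 ]
funR [ 0.541  -0.0489  0.014 ]
funR2 [ 0.5498 -0.0559  0.014 ]
tabT [ 0.4231 -0.0811  0.034 ]
tabB [ 0.4224 -0.1053  0.034 ]
strapT [ 0.4711 -0.0762  0.0165]
strapB [ 0.4712 -0.1087  0.0165]
purple [ 0.4012 -0.0379  0.008 ]
barT [ 0.4454 -0.0885  0.01  ]
```

```bash
cat > go.py <<'E'
import sys
from h import *
s=observe(); p,R=s['tcp_pos'],s['eef_rot']
yaw=np.degrees(np.arctan2(R[1,0],R[0,0]))
print('t',round(s['clock'],2),'tcp',p.round(4),'yaw',yaw.round(2),'F',s['ft_force'].round(1),'gap',round(s['finger_gap'],4))
for a in sys.argv[1:]:
    x,y,z,yw=map(float,a.split(','))
    print(a,(R.T@(np.array([x,y,z])-p)/.04).round(2), 'turn',round(-(yw-yaw)/8,2))
E
python3 go.py 0.475,0.032,0.06,-75.2 0.475,0.032,0.012,-75.2
```

```text
t 1.2 tcp [ 0.4795 -0.1894  0.251 ] yaw -89.06 F [ 1.9 10.9 -1.7] gap 0.0134
0.475,0.032,0.06,-75.2 [-5.52  4.79 -0.03] turn -1.73
0.475,0.032,0.012,-75.2 [-5.52  5.99 -0.03] turn -1.73
```

>>> arm_command([
  [[-0.6,0.3,0],-0.2,0],
  [[-1.4,0.8,0],-0.5,0],
  [[-2.3,1.4,0],-0.8,0],
  [[-3.2,2.1,0],-1.1,0],
  [[-4.1,2.8,0],-1.4,0],
  [[-4.9,3.5,0],-1.7,0],
  [[-5.52,4.2,-0.03],-1.73,0],
  [[-5.52,4.79,-0.03],-1.73,0],
  [[-5.52,4.79,-0.03],-1.73,0],
  [[-5.52,4.79,-0.03],-1.73,0],
])

```text
clock: 2.2
tcp_pos: [0.4749, 0.0316, 0.0604]
eef_rot: [[0.255, 0.001, 0.967], [-0.967, 0.003, 0.255], [-0.003, -1.0, 0.001]]
ft_force: [0.0, -0.6, 0.2]
finger_gap: 0.0004
```

```bash
python3 go.py 0.475,0.032,0.012,-75.2 0.475,0.032,0.06,-75.2; python3 - <<'E'
from h import *
cv2.imwrite('pics/side1.png',read_camera('side')); t=read_camera('top');cv2.imwrite('pics/top1.png',cv2.resize(t[130:220,200:340],None,fx=5,fy=5,interpolation=cv2.INTER_CUBIC))
E
```

```text
t 2.2 tcp [0.4749 0.0316 0.0604] yaw -75.23 F [ 0.  -0.6  0.2] gap 0.0004
0.475,0.032,0.012,-75.2 [-0.    1.21  0.  ] turn -0.0
0.475,0.032,0.06,-75.2 [-0.01  0.01  0.  ] turn -0.0
```

View pics/side1.png

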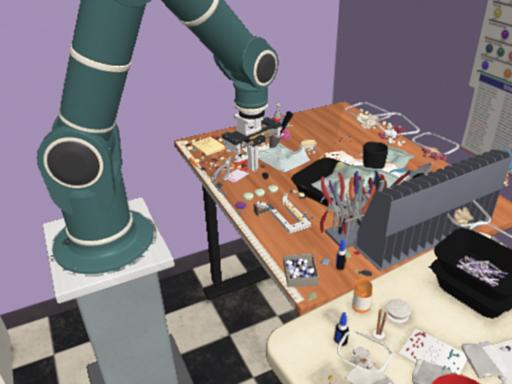

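View pics/top1.png

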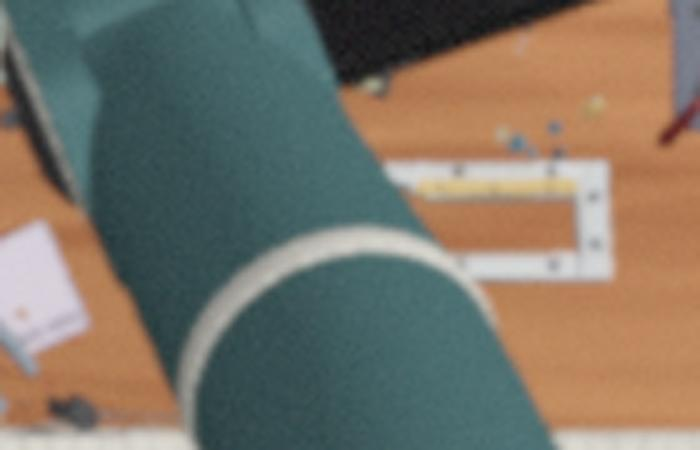

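>>> arm_command([
  [[0,0.5,0],0,0],
  [[0,1.0,0],0,0],
  [[0,1.22,0],0,0],
  [[0.1,1.23,0],0,0],
  [[0.35,1.23,0],0,0],
  [[0.65,1.23,0],0,0],
  [[0.95,1.23,0],0,0],
  [[1.25,1.23,0],0,0],
  [[1.5,1.23,0],0,0],
  [[1.65,1.23,0],0,0],
])

```text
clock: 3.3
tcp_pos: [0.4929, -0.0337, 0.012]
eef_rot: [[0.253, 0.003, 0.967], [-0.967, 0.002, 0.253], [-0.002, -1.0, 0.004]]
ft_force: [0.3, 0.4, 0.6]
finger_gap: 0.0007
```

```bash
python3 go.py 0.498,0.0,0.011,-90 ; python3 - <<'E'
from meas import *
t=read_camera('side');cv2.imwrite('pics/side2.png',cv2.resize(t[120:250,210:350],None,fx=4.5,fy=4.5,interpolation=cv2.INTER_CUBIC))
for r in stones(t,'side'): print(r)
E
```

```text
t 3.3 tcp [ 0.4929 -0.0337  0.012 ] yaw -75.34 F [0.3 0.4 0.6] gap 0.0007
0.498,0.0,0.011,-90 [-0.78  0.03  0.34] turn 1.83
(array([259.2, 192.1]), [9, 7, 50], array([0.4813, 0.0032, 0.006 ]))
(array([247.6, 195.6]), [8, 6, 44], array([0.441 , 0.0023, 0.006 ]))
```

View pics/side2.png

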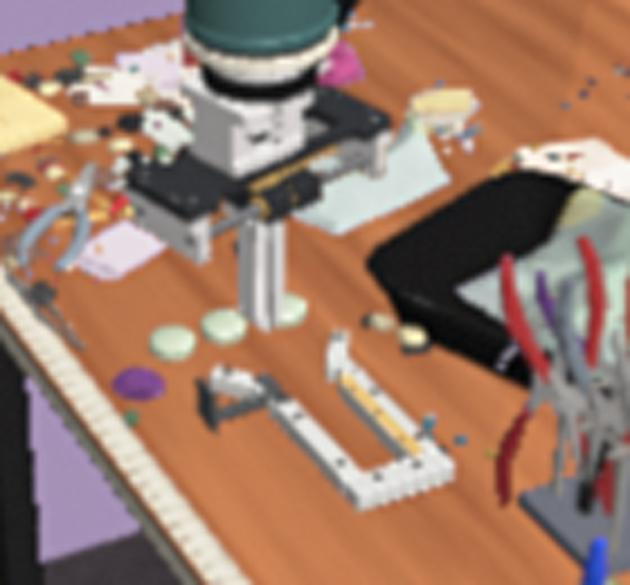

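```bash
python3 - <<'E'
from meas import *
s=observe();p=s['tcp_pos'];print(s['clock'],s['joint_velocities'].round(2))
for q in ([*p[:2],.004],[.4832,.001,.006],[.4431,0,.006],[.5295,0,.006],[.498,-.0955,0]): 
    a=proj('side',q); print(a.round(1), ((a-[210,120])*4.5).round(0))
t=read_camera('side');cv2.imwrite('pics/side3.png',cv2.resize(t[120:250,210:350],None,fx=4.5,fy=4.5,interpolation=cv2.INTER_CUBIC))
w=read_camera('wrist');cv2.imwrite('pics/w3.png',w)
E
```

```text
3.35 [-0.02 -0.   -0.01  0.01  0.   -0.   -0.03]
[268.1 197.6] [261. 349.]
[260.1 192.2] [225. 325.]
[248.6 195.8] [174. 341.]
[273.4 188.6] [285. 309.]
[279.1 208.7] [311. 399.]
```

View pics/side3.png

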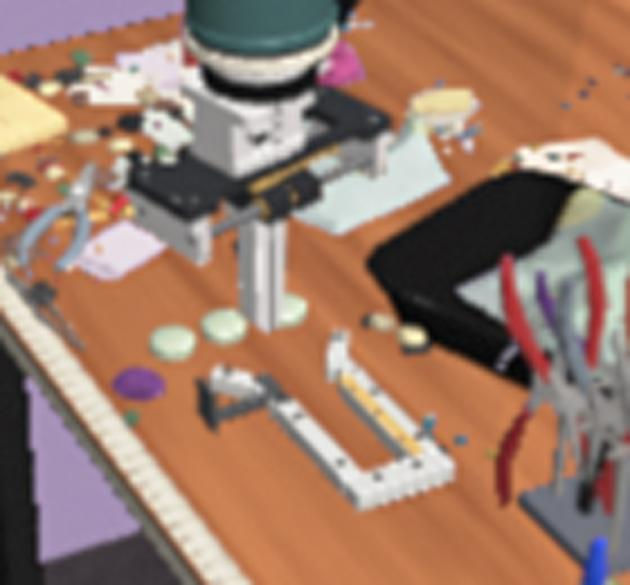

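View pics/w3.png

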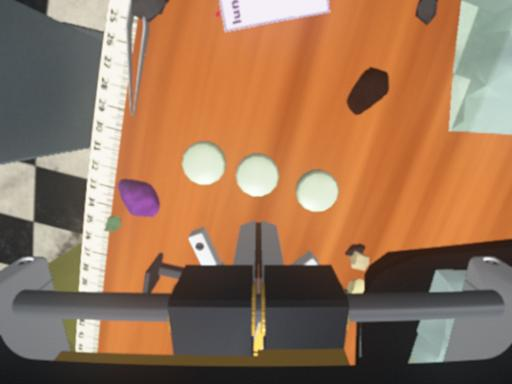

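```bash
python3 - <<'E'
import station; print([n for n in dir(station) if not n.startswith('_')]); print(getattr(station,'tcp_to_tips',None))
from meas import *
m=camera_model('wrist');T=m['T_tool_cam']
o,d=ray('wrist',(257,222),(np.zeros(3),np.eye(3)))
for x in (-.011,-.008,-.005,0,.008):
    print(x,(o+d*(x-o[0])/d[0]).round(4))
t=(o+d*(.008-o[1])/d[1]);print(t)
w=cv2.imread('pics/w3.png');cv2.imwrite('pics/c3.png',cv2.resize(w[140:270,180:350],None,fx=4.5,fy=4.5,interpolation=cv2.INTER_CUBIC))
s=observe();pose=(s['tcp_pos'],s['eef_rot'])
for r in stones(w,'wrist',pose): print(r)
for yy in (.008,-.005,-.01):
  for x in(-.008,.008): print(yy,x,proj('wrist',s['tcp_pos']+s['eef_rot']@[x,yy,0],pose))
E
```

```text
['PlanningError', 'camera_model', 'observe', 'read_camera', 'sign_off', 'tcp_to_tips']
0.008
-0.011 [-0.011  -0.0217 -0.0003]
-0.008 [-0.008  -0.014  -0.0003]
-0.005 [-0.005  -0.0064 -0.0003]
0 [ 0.      0.0065 -0.0004]
0.008 [ 0.008   0.027  -0.0004]
[ 0.00059841  0.008      -0.00037342]
(array([203.4, 161.3]), [42, 38, 1238], array([0.4427, 0.0031, 0.006 ]))
(array([257.4, 173.2]), [41, 39, 1191], array([0.4828, 0.0045, 0.006 ]))
(array([317.3, 189.8]), [41, 40, 1182], array([0.5292, 0.0038, 0.006 ]))
(array([112. , 223.5]), [15, 14, 174], array([ 0.383 , -0.0626,  0.006 ]))
0.008 -0.008 [257.48286858 211.53583208]
0.008 0.008 [257.478303   230.81825144]
-0.005 -0.008 [257.45086104 217.43628516]
-0.005 0.008 [257.44681551 237.77185979]
-0.01 -0.008 [257.43745499 219.90871344]
-0.01 0.008 [257.43365855 240.67891285]
```

View pics/c3.png

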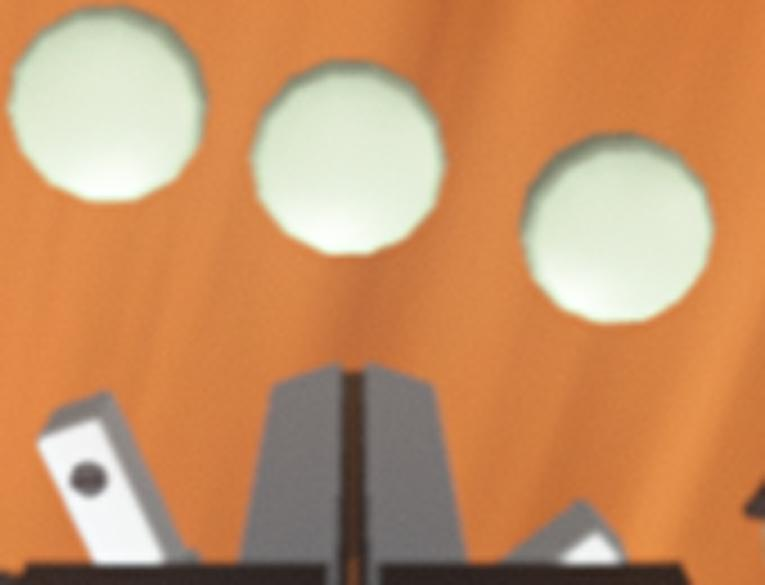

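```bash
python3 - <<'E'
from meas import *
s=observe();p,R=s['tcp_pos'],s['eef_rot']
# tool vertical axis ladder in the side crop
for z in (.004,.01,.015,.02,.025,.03):
    print(z,((proj('side',[p[0],p[1],z])-[210,120])*4.5).round(0), 'front +8mm',((proj('side',np.r_[(p+R@[.008,0,0])[:2],z])-[210,120])*4.5).round(0))
t=cv2.imread('pics/side3.png');cv2.imwrite('pics/c4.png',cv2.resize(t[200:400,180:400],None,fx=3.5,fy=3,interpolation=cv2.INTER_CUBIC))
E
```

```text
0.004 [260. 348.] front +8mm [268. 353.]
0.01 [260. 341.] front +8mm [268. 346.]
0.015 [260. 335.] front +8mm [268. 340.]
0.02 [260. 329.] front +8mm [268. 334.]
0.025 [260. 323.] front +8mm [268. 328.]
0.03 [260. 317.] front +8mm [268. 321.]
```

View pics/c4.png

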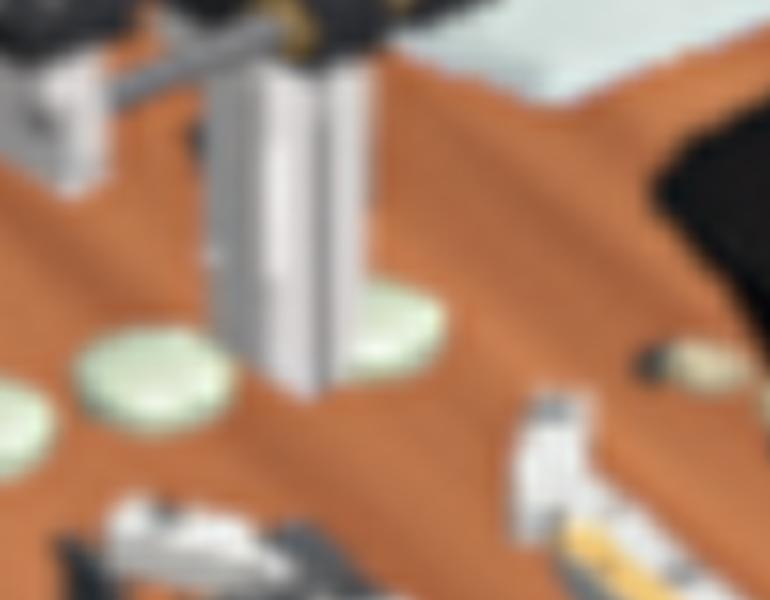

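>>> arm_command([
  [[-0.4,0,0],0,0],
  [[-0.9,0,0],0,0],
  [[-1.4,0,0],0,0],
  [[-1.75,0,0],0,0],
  [[-1.75,0.1,0],0,0],
  [[-1.75,0.2,0],0,0],
  [[-1.75,0.3,0],0,0],
  [[-1.75,0.35,0],0,0],
  [[-1.75,0.35,0],0,0],
  [[-1.75,0.35,0],0,0],
])

```text
clock: 4.45
tcp_pos: [0.4749, 0.035, -0.002]
eef_rot: [[0.253, 0.003, 0.967], [-0.967, 0.003, 0.253], [-0.002, -1.0, 0.003]]
ft_force: [-0.4, 0.7, 0.7]
finger_gap: 0.0007
```

```bash
python3 go.py 0.475,0.034,-0.006,-75.2; python3 - <<'E'
from meas import *
s=observe();p,R=s['tcp_pos'],s['eef_rot']
t=read_camera('side');c=t[160:220,230:290];cv2.imwrite('pics/c5.png',cv2.resize(c,None,fx=10,fy=10,interpolation=cv2.INTER_CUBIC))
for z in (0,.005,.01,.015,.02):
    print(z,'front +8mm',((proj('side',np.r_[(p+R@[.008,0,0])[:2],z])-[230,160])*10).round(0))
w=read_camera('wrist');cv2.imwrite('pics/w5.png',w)
E
```

```text
t 4.45 tcp [ 0.4749  0.035  -0.002 ] yaw -75.33 F [-0.4  0.7  0.7] gap 0.0007
0.475,0.034,-0.006,-75.2 [ 0.02  0.1  -0.  ] turn -0.02
0 front +8mm [246. 302.]
0.005 front +8mm [245. 289.]
0.01 front +8mm [245. 276.]
0.015 front +8mm [245. 262.]
0.02 front +8mm [245. 249.]
```

View pics/c5.png

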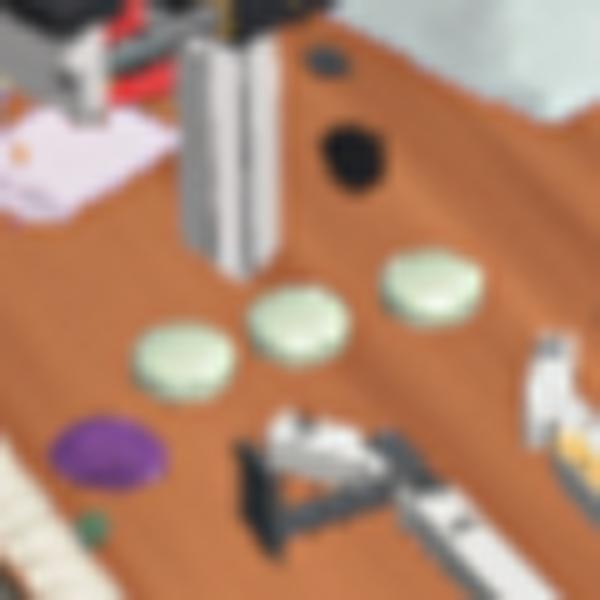

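View pics/w5.png

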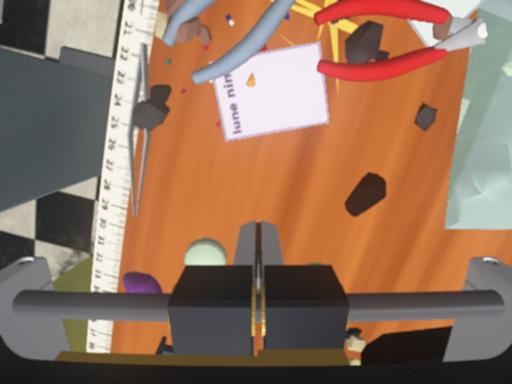

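>>> arm_command([
  [[0,0.05,0],0,0],
  [[0,0.09,0],0,0],
  [[0.1,0.09,0],0,0],
  [[0.25,0.09,0],0,0],
  [[0.5,0.09,0],0,0],
  [[0.8,0.09,0],0,0],
  [[1.1,0.09,0],0,0],
  [[1.4,0.09,0],0,0],
  [[1.6,0.09,0],0,0],
  [[1.72,0.09,0],0,0],
])

```text
clock: 5.55
tcp_pos: [0.4926, -0.0325, -0.0056]
eef_rot: [[0.252, 0.003, 0.968], [-0.968, 0.003, 0.252], [-0.002, -1.0, 0.004]]
ft_force: [0.1, 1.0, 0.1]
finger_gap: 0.0006
```

```bash
cat > sv.py <<'E'
import sys
from meas import *
s=observe();p,R=s['tcp_pos'],s['eef_rot']
t=read_camera('side');c=t[160:230,230:310];cv2.imwrite(f'pics/{sys.argv[1]}.png',cv2.resize(c,None,fx=8,fy=8,interpolation=cv2.INTER_CUBIC))
for r in stones(t,'side'): print(r)
E
python3 go.py; python3 sv.py s6
```

```text
t 5.55 tcp [ 0.4926 -0.0325 -0.0056] yaw -75.38 F [0.1 1.  0.1] gap 0.0006
(array([247.6, 195.6]), [8, 6, 44], array([0.441 , 0.0023, 0.006 ]))
(array([273. , 200.8]), [9, 7, 54], array([ 0.497 , -0.0583,  0.006 ]))
```

View pics/s6.png

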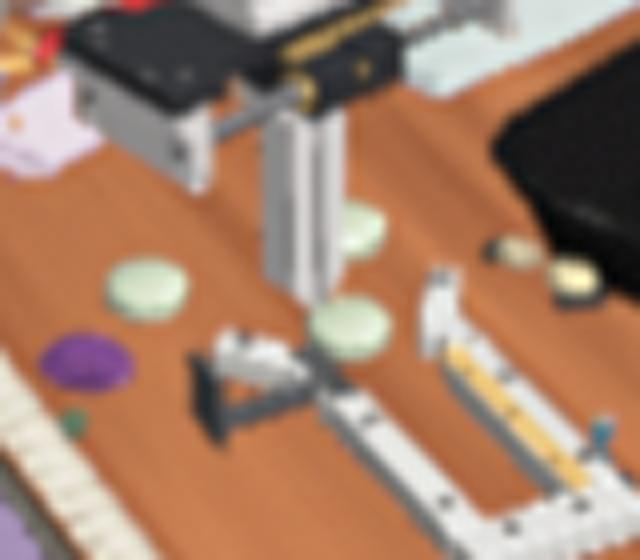

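```bash
python3 go.py 0.498,-0.027,-0.0055,-90 0.498,-0.060,-0.0055,-90 0.498,-0.094,-0.0055,-90
```

```text
t 5.6 tcp [ 0.4927 -0.0328 -0.0057] yaw -75.39 F [-0.1 -0.7 -0.6] gap 0.0008
0.498,-0.027,-0.0055,-90 [-0.11 -0.    0.17] turn 1.83
0.498,-0.060,-0.0055,-90 [ 0.69 -0.01 -0.04] turn 1.83
0.498,-0.094,-0.0055,-90 [ 1.51 -0.01 -0.26] turn 1.83
```

>>> arm_command([
  [[-0.11,0,0.05],0.4,0],
  [[-0.13,0,0.15],1.2,0],
  [[-0.11,0,0.17],1.83,0],
  [[0.05,0,0.13],1.83,0],
  [[0.25,0,0.08],1.83,0],
  [[0.5,0,0.01],1.83,0],
  [[0.8,0,-0.07],1.83,0],
  [[1.1,0,-0.15],1.83,0],
  [[1.35,0,-0.22],1.83,0],
  [[1.51,0,-0.26],1.83,0],
])

```text
clock: 6.6
tcp_pos: [0.4977, -0.0954, -0.0059]
eef_rot: [[-0.002, 0.003, 1.0], [-1.0, 0.002, -0.002], [-0.002, -1.0, 0.003]]
ft_force: [0.2, 0.1, -0.4]
finger_gap: 0.0008
```

```bash
python3 go.py; python3 sv.py s7
```

```text
t 6.6 tcp [ 0.4977 -0.0954 -0.0059] yaw -90.1 F [ 0.2  0.1 -0.4] gap 0.0008
(array([271.7, 188.4]), [6, 6, 33], array([0.5252, 0.0032, 0.006 ]))
(array([247.6, 195.6]), [8, 6, 44], array([0.441 , 0.0023, 0.006 ]))
(array([283.3, 211.7]), [10, 7, 59], array([ 0.4977, -0.1214,  0.006 ]))
```

View pics/s7.png

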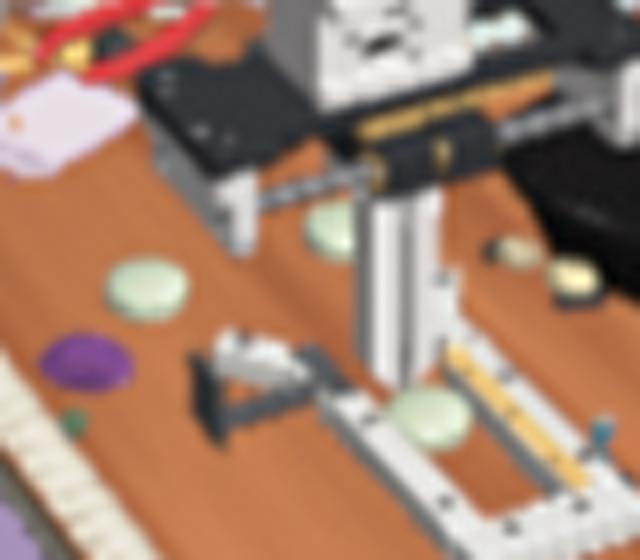

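```bash
python3 go.py 0.498,-0.09,0.03,-90 0.543,0.0295,0.03,-118.1 0.543,0.0295,-0.0055,-118.1
```

```text
t 6.65 tcp [ 0.4977 -0.0961 -0.0059] yaw -90.13 F [-0.2 -1.   0.2] gap 0.0006
0.498,-0.09,0.03,-90 [-0.15 -0.9   0.01] turn -0.02
0.543,0.0295,0.03,-118.1 [-3.14 -0.89  1.13] turn 3.5
0.543,0.0295,-0.0055,-118.1 [-3.14  0.    1.13] turn 3.5
```

>>> arm_command([
  [[-0.1,-0.3,0],0,0],
  [[-0.15,-0.9,0],0,0],
  [[-0.7,-0.95,0.2],0.6,0],
  [[-1.5,-0.95,0.5],1.4,0],
  [[-2.3,-0.95,0.8],2.3,0],
  [[-2.9,-0.95,1.05],3.1,0],
  [[-3.14,-0.9,1.13],3.5,0],
  [[-3.14,-0.6,1.13],3.5,0],
  [[-3.14,-0.3,1.13],3.5,0],
  [[-3.14,-0.1,1.13],3.5,0],
])

```text
clock: 7.65
tcp_pos: [0.5423, 0.0285, -0.0029]
eef_rot: [[-0.471, 0.001, 0.882], [-0.882, 0.002, -0.471], [-0.002, -1.0, 0.0]]
ft_force: [-0.0, 0.3, 0.0]
finger_gap: 0.0006
```

```bash
python3 go.py 0.5434,0.0299,-0.0055,-118.1 0.5093,-0.0338,-0.0055,-118.1; python3 sv.py s8
```

```text
t 7.65 tcp [ 0.5423  0.0285 -0.0029] yaw -118.1 F [-0.   0.3  0. ] gap 0.0006
0.5434,0.0299,-0.0055,-118.1 [-0.04  0.07  0.01] turn 0.0
0.5093,-0.0338,-0.0055,-118.1 [1.76 0.06 0.01] turn 0.0
(array([272.6, 188.4]), [8, 6, 43], array([0.5275, 0.0018, 0.006 ]))
(array([247.6, 195.6]), [8, 6, 44], array([0.441 , 0.0023, 0.006 ]))
(array([283.5, 211.7]), [10, 7, 61], array([ 0.4979, -0.1218,  0.006 ]))
```

View pics/s8.png

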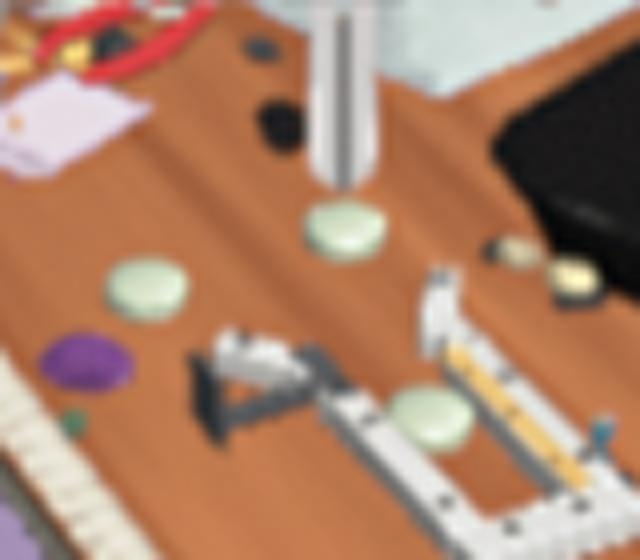

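>>> arm_command([
  [[0,0.06,0],0,0],
  [[0.1,0.06,0],0,0],
  [[0.25,0.06,0],0,0],
  [[0.5,0.06,0],0,0],
  [[0.75,0.06,0],0,0],
  [[1.0,0.06,0],0,0],
  [[1.25,0.06,0],0,0],
  [[1.5,0.06,0],0,0],
  [[1.66,0.06,0],0,0],
  [[1.74,0.06,0],0,0],
])

```text
clock: 8.7
tcp_pos: [0.5087, -0.0337, -0.0063]
eef_rot: [[-0.472, 0.0, 0.882], [-0.882, 0.002, -0.472], [-0.002, -1.0, -0.001]]
ft_force: [0.7, 0.6, 0.2]
finger_gap: 0.0002
```

```bash
python3 go.py 0.498,-0.027,-0.0055,-90 0.498,-0.060,-0.0055,-90 0.498,-0.095,-0.0055,-90; python3 sv.py s9
```

```text
t 8.7 tcp [ 0.5087 -0.0337 -0.0063] yaw -118.16 F [0.7 0.6 0.2] gap 0.0002
0.498,-0.027,-0.0055,-90 [-0.02 -0.02 -0.31] turn -3.52
0.498,-0.060,-0.0055,-90 [ 0.71 -0.02  0.08] turn -3.52
0.498,-0.095,-0.0055,-90 [ 1.48 -0.02  0.49] turn -3.52
(array([247.6, 195.6]), [8, 6, 44], array([0.441 , 0.0023, 0.006 ]))
(array([272.1, 200.5]), [9, 6, 48], array([ 0.4954, -0.0559,  0.006 ]))
(array([283.5, 211.7]), [10, 7, 61], array([ 0.4979, -0.1218,  0.006 ]))
```

View pics/s9.png

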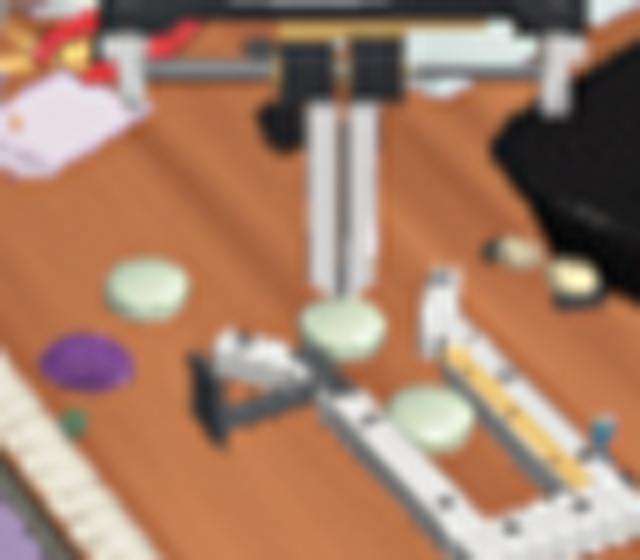

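>>> arm_command([
  [[-0.2,0,-0.2],-0.6,0],
  [[-0.2,0,-0.4],-1.6,0],
  [[-0.1,0,-0.36],-2.6,0],
  [[-0.02,0,-0.31],-3.52,0],
  [[0.05,0,-0.27],-3.52,0],
  [[0.15,0,-0.22],-3.52,0],
  [[0.3,0,-0.14],-3.52,0],
  [[0.45,0,-0.06],-3.52,0],
  [[0.6,0,0.02],-3.52,0],
  [[0.71,0,0.08],-3.52,0],
])

```text
clock: 9.75
tcp_pos: [0.498, -0.0611, -0.0063]
eef_rot: [[-0.001, -0.0, 1.0], [-1.0, 0.001, -0.001], [-0.001, -1.0, -0.0]]
ft_force: [0.8, 0.7, -0.2]
finger_gap: 0.0005
```

```bash
python3 go.py  0.498,-0.095,-0.0055,-90; python3 sv.py s10
```

```text
t 9.75 tcp [ 0.498  -0.0611 -0.0063] yaw -90.06 F [ 0.8  0.7 -0.2] gap 0.0005
0.498,-0.095,-0.0055,-90 [ 0.85 -0.02  0.  ] turn -0.01
(array([247.6, 195.6]), [8, 6, 44], array([0.441 , 0.0023, 0.006 ]))
(array([280.4, 209. ]), [16, 13, 117], array([ 0.4967, -0.1057,  0.006 ]))
```

View pics/s10.png

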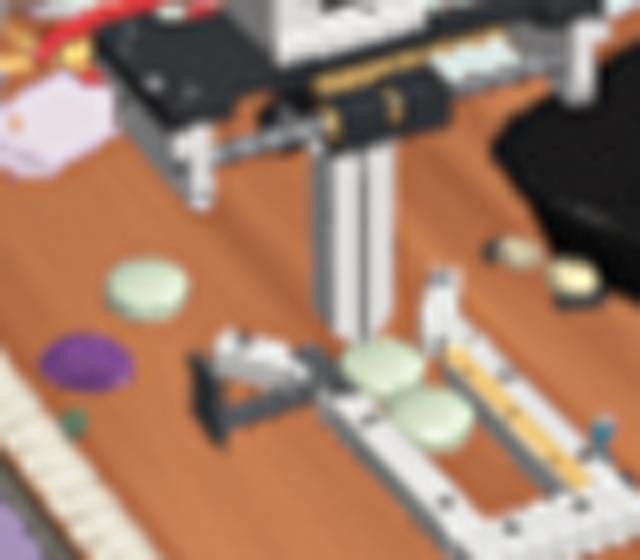

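Pushing the second one in and the first deeper.

>>> arm_command([
  [[0.05,0,0],0,0],
  [[0.12,0,0],0,0],
  [[0.22,0,0],0,0],
  [[0.34,0,0],0,0],
  [[0.46,0,0],0,0],
  [[0.58,0,0],0,0],
  [[0.7,0,0],0,0],
  [[0.78,0,0],0,0],
  [[0.84,0,0],0,0],
  [[0.86,0,0],0,0],
])

```text
clock: 10.8
tcp_pos: [0.4979, -0.0965, -0.0064]
eef_rot: [[-0.002, -0.0, 1.0], [-1.0, 0.001, -0.002], [-0.001, -1.0, -0.0]]
ft_force: [-0.3, 0.5, 1.1]
finger_gap: 0.0009
```

```bash
python3 go.py  0.498,-0.09,0.035,-90; python3 sv.py s11
```

```text
t 10.8 tcp [ 0.4979 -0.0965 -0.0064] yaw -90.11 F [-0.3  0.5  1.1] gap 0.0009
0.498,-0.09,0.035,-90 [-0.16 -1.04  0.  ] turn -0.01
(array([247.6, 195.6]), [8, 6, 44], array([0.441 , 0.0023, 0.006 ]))
(array([286.4, 214.7]), [16, 13, 123], array([ 0.4982, -0.1386,  0.006 ]))
```

View pics/s11.png

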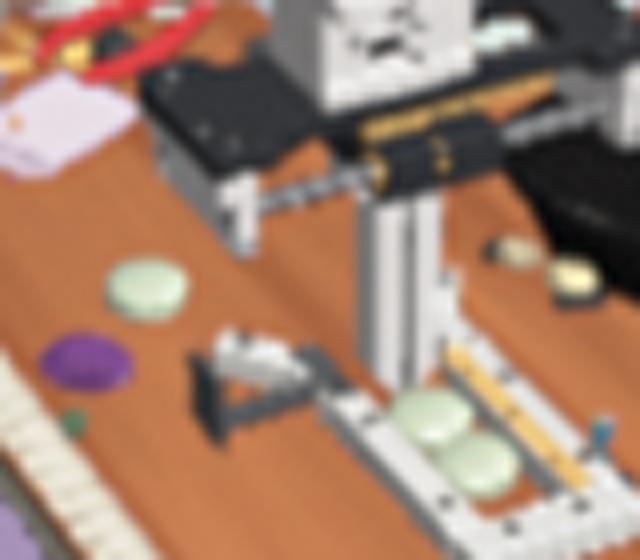

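```bash
python3 - <<'E'
from meas import *
import numpy as np
# w5 pose
R=np.array([[0.253,0.003,.967],[-.967,.003,.253],[-.002,-1,.003]]);p=np.array([.4749,.035,-.002])
for uv in [(136,215),(138,170),(150,105),(140,45),(139,287),(122,275),(155,297),(367,195),(205,250)]: print(uv,onplane('wrist',uv,.005,(p,R)).round(4))
# w3 pose
R=np.array([[0.253,0.003,.967],[-.967,.002,.253],[-.002,-1,.004]]);p=np.array([.4929,-.0337,.012])
for uv in [(134,114),(139,197),(119,185),(158,205),(203.4,161.3)]: print('w3',uv,onplane('wrist',uv,.007,(p,R)).round(4))
E
python3 go.py 0.43,0.031,0.035,-40.5
```

```text
(136, 215) [0.3878 0.0231 0.005 ]
(138, 170) [0.3847 0.0562 0.005 ]
(150, 105) [0.3859 0.1006 0.005 ]
(140, 45) [0.3737 0.1347 0.005 ]
(139, 287) [ 0.3978 -0.0361  0.005 ]
(122, 275) [ 0.3835 -0.029   0.005 ]
(155, 297) [ 0.4114 -0.0418  0.005 ]
(367, 195) [0.5434 0.0792 0.005 ]
(205, 250) [0.4417 0.0089 0.005 ]
w3 (134, 114) [0.3895 0.0227 0.007 ]
w3 (139, 197) [ 0.4018 -0.0362  0.007 ]
w3 (119, 185) [ 0.3857 -0.0308  0.007 ]
w3 (158, 205) [ 0.4168 -0.0388  0.007 ]
w3 (203.4, 161.3) [0.4434 0.0023 0.007 ]
t 10.85 tcp [ 0.4979 -0.0964 -0.0064] yaw -90.1 F [-0.5  0.1  0.1] gap 0.0003
0.43,0.031,0.035,-40.5 [-3.18 -1.03 -1.7 ] turn -6.2
```

```bash
python3 go.py 0.421,0.021,0.03,-40.5
```

```text
t 10.85 tcp [ 0.4979 -0.0964 -0.0064] yaw -90.1 F [-0.5  0.1  0.1] gap 0.0003
0.421,0.021,0.03,-40.5 [-2.93 -0.91 -1.93] turn -6.2
```

>>> arm_command([
  [[-0.1,-0.4,0],0,0],
  [[-0.15,-0.95,0],-0.3,0],
  [[-0.7,-0.95,-0.3],-1.2,0],
  [[-1.4,-0.95,-0.7],-2.1,0],
  [[-2.0,-0.95,-1.1],-3.1,0],
  [[-2.6,-0.95,-1.6],-4.1,0],
  [[-2.94,-0.95,-1.92],-5.1,0],
  [[-2.94,-0.91,-1.92],-6.1,0],
  [[-2.94,-0.91,-1.92],-6.2,0],
  [[-2.94,-0.91,-1.92],-6.2,0],
])

```text
clock: 11.85
tcp_pos: [0.4216, 0.0211, 0.0301]
eef_rot: [[0.758, -0.0, 0.653], [-0.653, 0.001, 0.758], [-0.001, -1.0, 0.001]]
ft_force: [0.0, 0.3, 0.3]
finger_gap: 0.0005
```

```bash
python3 go.py 0.421,0.021,-0.0055,-40.5; python3 sv.py s12
```

```text
t 11.85 tcp [0.4216 0.0211 0.0301] yaw -40.73 F [0.  0.3 0.3] gap 0.0005
0.421,0.021,-0.0055,-40.5 [-0.01  0.89 -0.01] turn -0.03
(array([247.6, 195.6]), [8, 6, 44], array([0.441 , 0.0023, 0.006 ]))
(array([286.2, 214.7]), [15, 13, 120], array([ 0.4977, -0.1382,  0.006 ]))
```

View pics/s12.png

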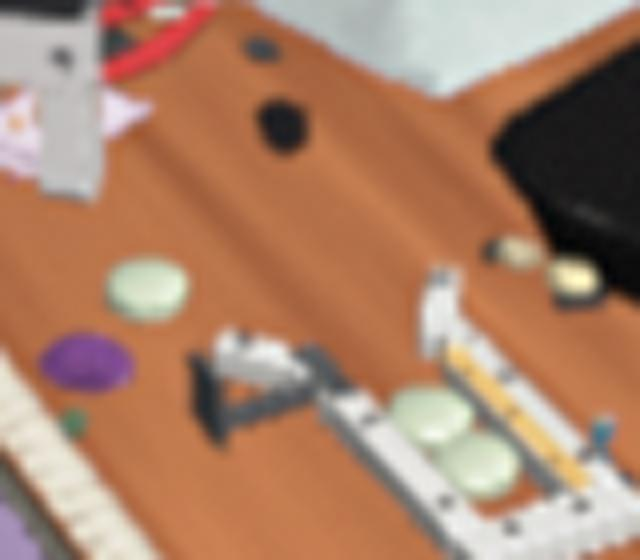

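>>> arm_command([
  [[-0.05,0.3,0],0,0],
  [[-0.05,0.65,0],0,0],
  [[-0.05,0.89,0],0,0],
  [[0.0,0.89,0],0,0],
  [[0.1,0.89,0],0,0],
  [[0.25,0.89,0],0,0],
  [[0.45,0.89,0],0,0],
  [[0.65,0.89,0],0,0],
  [[0.85,0.89,0],0,0],
  [[1.0,0.89,0],0,0],
])

```text
clock: 12.9
tcp_pos: [0.4526, -0.0057, -0.0054]
eef_rot: [[0.757, 0.0, 0.653], [-0.653, 0.001, 0.757], [-0.001, -1.0, 0.001]]
ft_force: [-0.1, 0.7, -0.2]
finger_gap: 0.0002
```

```bash
python3 go.py; python3 sv.py s13
```

```text
t 12.9 tcp [ 0.4526 -0.0057 -0.0054] yaw -40.8 F [-0.1  0.7 -0.2] gap 0.0002
(array([259.9, 197.2]), [9, 7, 50], array([ 0.4707, -0.0228,  0.006 ]))
(array([286.2, 214.7]), [15, 13, 120], array([ 0.4977, -0.1382,  0.006 ]))
```

View pics/s13.png

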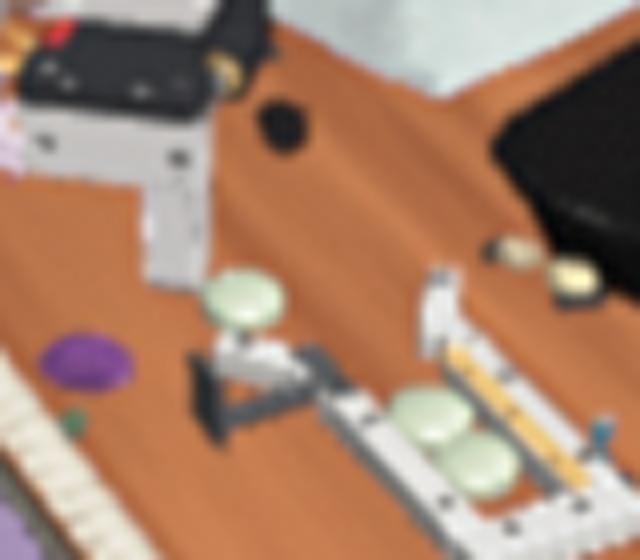

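>>> arm_command([
  [[0.05,0,0],0,0],
  [[0.15,0,0],0,0],
  [[0.28,0,0],0,0],
  [[0.42,0,0],0,0],
  [[0.56,0,0],0,0],
  [[0.7,0,0],0,0],
  [[0.8,0,0],0,0],
  [[0.87,0,0],0,0],
  [[0.9,0,0],0,0],
  [[0.85,0,0],0,0],
])

```text
clock: 13.95
tcp_pos: [0.4789, -0.0285, -0.0055]
eef_rot: [[0.756, 0.001, 0.654], [-0.654, 0.001, 0.756], [-0.0, -1.0, 0.001]]
ft_force: [0.6, -0.4, 0.2]
finger_gap: 0.0002
```

```bash
python3 go.py 0.495,-0.008,-0.0055,-90 0.498,-0.015,-0.0055,-90; python3 sv.py s14
```

```text
t 13.95 tcp [ 0.4789 -0.0285 -0.0055] yaw -40.85 F [ 0.6 -0.4  0.2] gap 0.0002
0.495,-0.008,-0.0055,-90 [-0.03  0.    0.65] turn 6.14
0.498,-0.015,-0.0055,-90 [0.14 0.   0.57] turn 6.14
(array([271.6, 198.6]), [8, 6, 44], array([ 0.4988, -0.0464,  0.006 ]))
(array([286.2, 214.7]), [15, 13, 120], array([ 0.4977, -0.1382,  0.006 ]))
```

View pics/s14.png

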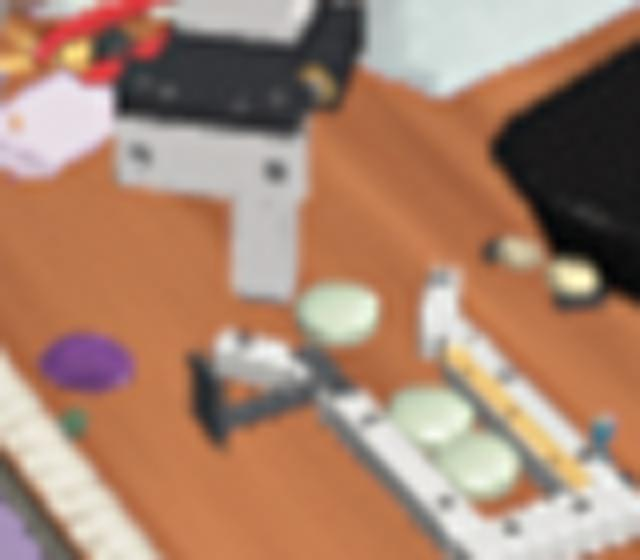

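>>> arm_command([
  [[-0.3,0,0.1],0,0],
  [[-0.6,0,0.3],0.6,0],
  [[-0.6,0,0.5],1.5,0],
  [[-0.4,0,0.7],2.5,0],
  [[-0.2,0,0.82],3.5,0],
  [[-0.11,0,0.85],4.5,0],
  [[-0.11,0,0.85],5.5,0],
  [[-0.11,0,0.85],6.1,0],
  [[0.0,0,0.7],6.14,0],
  [[0.14,0,0.57],6.14,0],
])

```text
clock: 15.0
tcp_pos: [0.4971, -0.0144, -0.0054]
eef_rot: [[0.005, 0.0, 1.0], [-1.0, 0.001, 0.005], [-0.001, -1.0, 0.0]]
ft_force: [-0.1, 0.1, 0.3]
finger_gap: 0.0005
```

```bash
python3 go.py 0.498,-0.05,-0.0055,-90 0.498,-0.076,-0.0055,-90; python3 sv.py s15
```

```text
t 15.0 tcp [ 0.4971 -0.0144 -0.0054] yaw -89.73 F [-0.1  0.1  0.3] gap 0.0005
0.498,-0.05,-0.0055,-90 [0.89 0.   0.02] turn 0.03
0.498,-0.076,-0.0055,-90 [ 1.54 -0.    0.01] turn 0.03
(array([271.6, 198.6]), [8, 6, 44], array([ 0.4988, -0.0464,  0.006 ]))
(array([286.2, 214.7]), [15, 13, 120], array([ 0.4977, -0.1382,  0.006 ]))
```

View pics/s15.png

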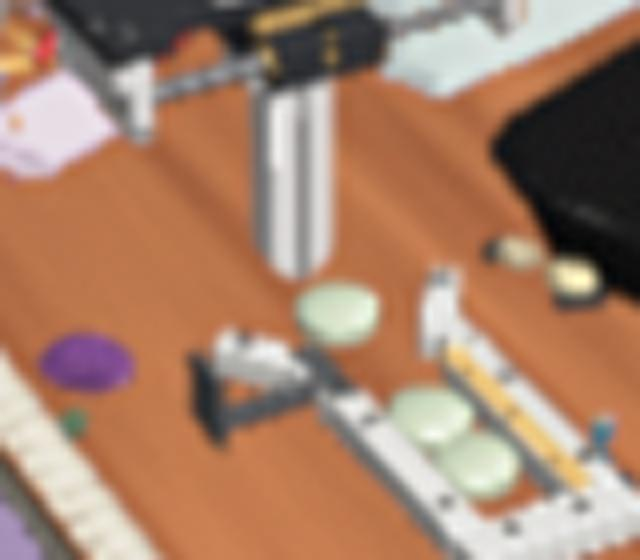

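>>> arm_command([
  [[0.08,0,0.02],0,0],
  [[0.18,0,0.02],0,0],
  [[0.3,0,0.02],0,0],
  [[0.45,0,0.02],0,0],
  [[0.6,0,0.02],0,0],
  [[0.75,0,0.02],0,0],
  [[0.9,0,0.02],0,0],
  [[1.05,0,0.02],0,0],
  [[1.18,0,0.02],0,0],
  [[1.25,0,0.02],0,0],
])

```text
clock: 16.05
tcp_pos: [0.4983, -0.0667, -0.0056]
eef_rot: [[0.002, 0.0, 1.0], [-1.0, 0.001, 0.002], [-0.001, -1.0, 0.0]]
ft_force: [0.9, 0.4, -0.2]
finger_gap: 0.0004
```

```bash
python3 go.py 0.498,-0.08,-0.0055,-90 0.498,-0.090,-0.0055,-90; python3 sv.py s16
```

```text
t 16.05 tcp [ 0.4983 -0.0667 -0.0056] yaw -89.87 F [ 0.9  0.4 -0.2] gap 0.0004
0.498,-0.08,-0.0055,-90 [ 0.33 -0.   -0.01] turn 0.02
0.498,-0.090,-0.0055,-90 [ 0.58 -0.   -0.01] turn 0.02
(array([284. , 212.3]), [21, 18, 183], array([ 0.4978, -0.1251,  0.006 ]))
```

View pics/s16.png

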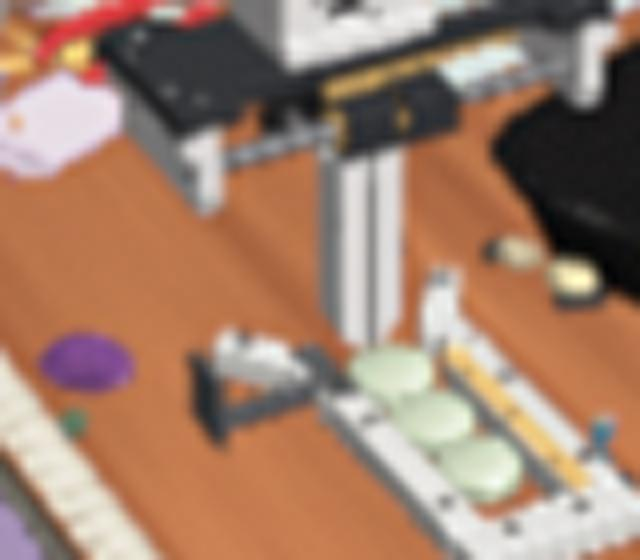

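>>> arm_command([
  [[0.06,0,0],0,0],
  [[0.14,0,0],0,0],
  [[0.22,0,0],0,0],
  [[0.3,0,0],0,0],
  [[0.38,0,0],0,0],
  [[0.45,0,0],0,0],
  [[0.5,0,0],0,0],
  [[0.54,0,0],0,0],
  [[0.57,0,0],0,0],
  [[0.57,0,0],0,0],
])

```text
clock: 17.1
tcp_pos: [0.4983, -0.0897, -0.0056]
eef_rot: [[0.002, 0.0, 1.0], [-1.0, 0.001, 0.002], [-0.001, -1.0, 0.0]]
ft_force: [0.3, 0.9, -0.4]
finger_gap: 0.0008
```

```bash
python3 go.py 0.498,-0.092,-0.0055,-90; python3 sv.py s17
```

```text
t 17.1 tcp [ 0.4983 -0.0897 -0.0056] yaw -89.87 F [ 0.3  0.9 -0.4] gap 0.0008
0.498,-0.092,-0.0055,-90 [ 0.06 -0.   -0.01] turn 0.02
(array([287.3, 215.9]), [21, 17, 168], array([ 0.498 , -0.1446,  0.006 ]))
```

View pics/s17.png

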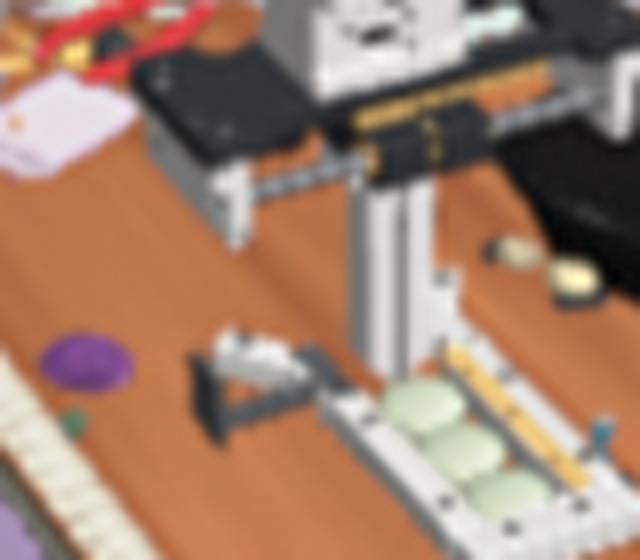

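>>> arm_command([
  [[0.01,0,0],0,0],
  [[0.02,0,0],0,0],
  [[0.03,0,0],0,0],
  [[0.04,0,0],0,0],
  [[0.05,0,0],0,0],
  [[0.06,0,0],0,0],
  [[0.06,0,0],0,0],
  [[0.06,0,0],0,0],
  [[0.06,0,0],0,0],
  [[0.06,0,0],0,0],
])

```text
clock: 18.15
tcp_pos: [0.4985, -0.092, -0.0052]
eef_rot: [[0.002, 0.0, 1.0], [-1.0, 0.0, 0.002], [-0.0, -1.0, 0.0]]
ft_force: [-2.3, 2.7, 9.4]
finger_gap: 0.0007
```

```bash
python3 go.py; python3 sv.py s18; python3 go.py
```

```text
t 18.15 tcp [ 0.4985 -0.092  -0.0052] yaw -89.87 F [-2.3  2.7  9.4] gap 0.0007
(array([287.3, 215.9]), [21, 17, 170], array([ 0.498 , -0.1445,  0.006 ]))
t 18.2 tcp [ 0.4985 -0.092  -0.0053] yaw -89.87 F [-2.1  2.7  8.5] gap 0.0006
```

View pics/s18.png

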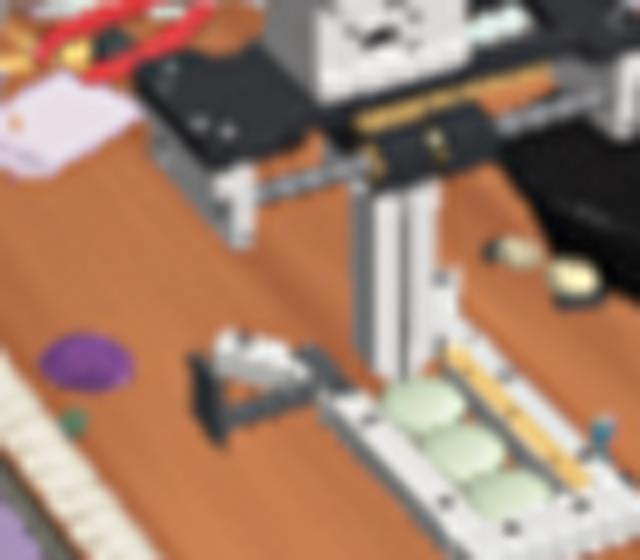

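>>> arm_command([
  [[-0.1,0,0],0,0],
  [[-0.3,-0.1,0],0,0],
  [[-0.3,-0.5,0],0,0],
  [[-0.3,-1.1,0],0,0],
  [[0.0,-1.8,0],0,0],
  [[0.6,-2.3,0],0,0],
  [[1.4,-2.6,0],0,0],
  [[2.0,-2.6,0],0,0],
  [[2.3,-2.6,0],0,0],
  [[2.3,-2.6,0],0,0],
])

```text
clock: 19.2
tcp_pos: [0.4984, -0.1847, 0.0985]
eef_rot: [[0.001, -0.0, 1.0], [-1.0, 0.0, 0.001], [-0.0, -1.0, -0.0]]
ft_force: [0.0, 1.0, -0.6]
finger_gap: 0.0006
```

```bash
python3 - <<'E'
from meas import *
s=observe();pose=(s['tcp_pos'],s['eef_rot']);print(s['clock'],pose[0].round(4),s['ft_force'].round(1))
w=read_camera('wrist');cv2.imwrite('pics/w19.png',w);np.savez('w19.npz',p=pose[0],R=pose[1])
for r in stones(w,'wrist',pose): print(r)
cv2.imwrite('pics/c19.png',cv2.resize(w[20:230,160:370],None,fx=2.8,fy=2.8,interpolation=cv2.INTER_CUBIC))
E
```

```text
19.2 [ 0.4984 -0.1847  0.0985] [ 0.   1.  -0.6]
(array([139.5,  74.3]), [11, 14, 125], array([ 0.3832, -0.0648,  0.006 ]))
(array([257.8, 124.3]), [30, 27, 621], array([ 0.4988, -0.1131,  0.006 ]))
(array([256.2, 155.3]), [28, 27, 564], array([ 0.4972, -0.1444,  0.006 ]))
(array([258. , 185.7]), [28, 24, 507], array([ 0.4991, -0.1768,  0.006 ]))
```

View pics/c19.png

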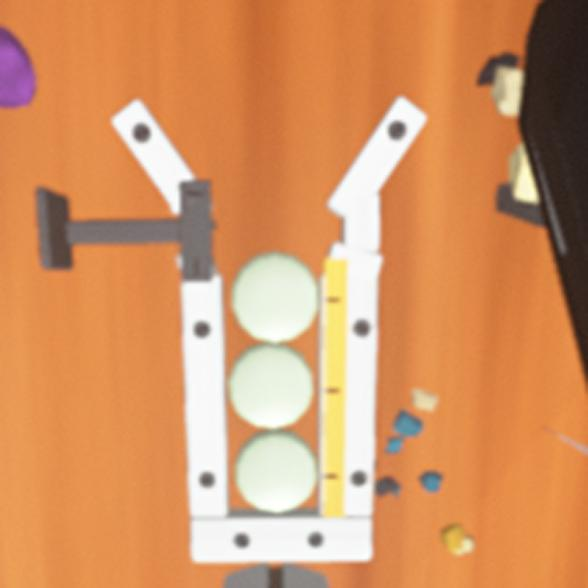

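```bash
python3 - <<'E'
from meas import *
d=np.load('w19.npz');pose=(d['p'],d['R'])
f=lambda u,v,z:onplane('wrist',(u/2.8+160-.32,v/2.8+20-.32),z,pose).round(4)
for n,u,v,z in [('end',270,516,.014),('endout',280,561,.014),('endfloor',270,511,0.0),('funL',137,99,.014),('funR',403,97,.014),('strapT',196,180,.0165),('strapB',196,280,.0165),('tabT',38,187,.034),('tabB',42,269,.034),('barT',120,220,.011),('barB',120,243,.011),('LrailIn',222,330,.014),('RrailIn',322,330,.014),('stone3 rear rim',275,253,.007),('stone1 front rim',276,512,.007)]:
  print(n,f(u,v,z))
E
```

```text
end [ 0.4971 -0.1947  0.014 ]
endout [ 0.5009 -0.2128  0.014 ]
endfloor [ 0.497 -0.197  0.   ]
funL [ 0.453 -0.05   0.014]
funR [ 0.5412 -0.0492  0.014 ]
strapT [ 0.4723 -0.0759  0.0165]
strapB [ 0.4716 -0.1086  0.0165]
tabT [ 0.424  -0.0797  0.034 ]
tabB [ 0.4235 -0.1048  0.034 ]
barT [ 0.4451 -0.0883  0.011 ]
barB [ 0.4448 -0.0959  0.011 ]
LrailIn [ 0.4802 -0.1258  0.014 ]
RrailIn [ 0.5155 -0.1257  0.014 ]
stone3 rear rim [ 0.4989 -0.0993  0.007 ]
stone1 front rim [ 0.4994 -0.1953  0.007 ]
```

```bash
python3 go.py 0.401,-0.0925,0.09,-90 0.401,-0.0925,0.005,-90
```

```text
t 19.25 tcp [ 0.4985 -0.1834  0.0984] yaw -89.88 F [-0.1  0.3 -0.1] gap 0.0005
0.401,-0.0925,0.09,-90 [-2.28  0.21 -2.43] turn 0.01
0.401,-0.0925,0.005,-90 [-2.27  2.34 -2.43] turn 0.01
```

>>> arm_command([
  [[-0.3,0,-0.4],0,0],
  [[-0.9,0,-1.0],0,0],
  [[-1.6,0,-1.7],0,0],
  [[-2.1,0.1,-2.2],0,0],
  [[-2.27,0.3,-2.43],0,0],
  [[-2.27,0.8,-2.43],0,0],
  [[-2.27,1.3,-2.43],0,0],
  [[-2.27,1.8,-2.43],0,0],
  [[-2.27,2.2,-2.43],0,0],
  [[-2.27,2.3,-2.43],0,0],
])

```text
clock: 20.25
tcp_pos: [0.4005, -0.0916, 0.0049]
eef_rot: [[0.003, -0.003, 1.0], [-1.0, 0.002, 0.003], [-0.002, -1.0, -0.003]]
ft_force: [0.8, -0.1, 0.8]
finger_gap: 0.0004
```

```bash
python3 go.py 0.409,-0.0925,0.006,-90 0.448,-0.0925,0.006,-90; python3 sv.py s20
```

```text
t 20.25 tcp [ 0.4005 -0.0916  0.0049] yaw -89.81 F [ 0.8 -0.1  0.8] gap 0.0004
0.409,-0.0925,0.006,-90 [ 0.02 -0.03  0.21] turn 0.02
0.448,-0.0925,0.006,-90 [ 0.03 -0.03  1.19] turn 0.02
(array([287.2, 215.9]), [21, 17, 167], array([ 0.4975, -0.1446,  0.006 ]))
```

View pics/s20.png

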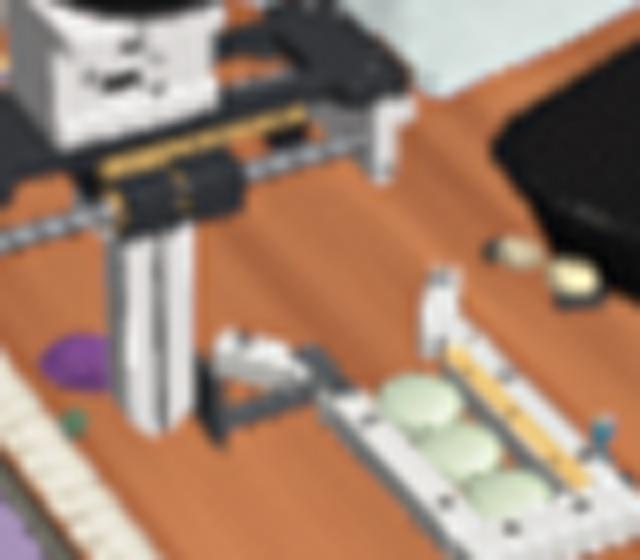

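Fingers are outside the tab, clear of the purple stone. Push +x, in two calls.

>>> arm_command([
  [[0.02,-0.03,0.1],0,0],
  [[0.02,-0.03,0.2],0,0],
  [[0.02,-0.03,0.3],0,0],
  [[0.02,-0.03,0.4],0,0],
  [[0.02,-0.03,0.5],0,0],
  [[0.02,-0.03,0.6],0,0],
  [[0.02,-0.03,0.7],0,0],
  [[0.02,-0.03,0.8],0,0],
  [[0.02,-0.03,0.9],0,0],
  [[0.02,-0.03,0.95],0,0],
])

```text
clock: 21.3
tcp_pos: [0.4391, -0.0924, 0.0063]
eef_rot: [[0.003, -0.002, 1.0], [-1.0, 0.002, 0.003], [-0.002, -1.0, -0.002]]
ft_force: [-1.7, -0.3, 1.4]
finger_gap: 0.0008
```

```bash
python3 go.py 0.448,-0.0925,0.006,-90; python3 sv.py s21
```

```text
t 21.3 tcp [ 0.4391 -0.0924  0.0063] yaw -89.82 F [-1.7 -0.3  1.4] gap 0.0008
0.448,-0.0925,0.006,-90 [0.   0.01 0.22] turn 0.02
(array([286.9, 215.6]), [21, 18, 173], array([ 0.4975, -0.143 ,  0.006 ]))
```

View pics/s21.png

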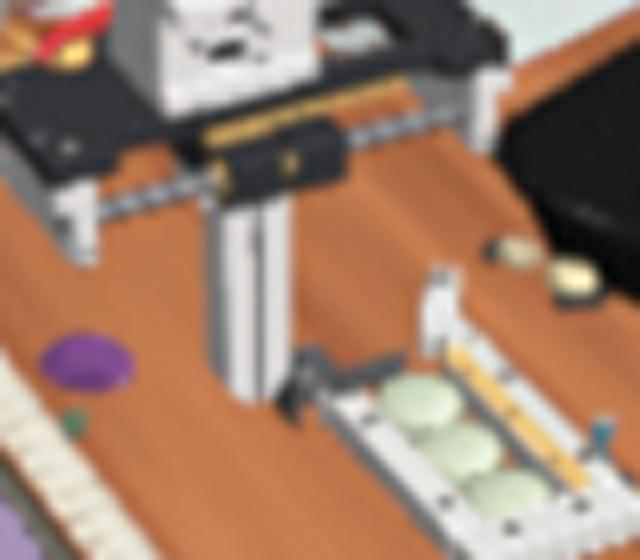

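>>> arm_command([
  [[0,0,0.04],0,0],
  [[0,0,0.08],0,0],
  [[0,0,0.12],0,0],
  [[0,0,0.15],0,0],
  [[0,0,0.18],0,0],
  [[0,0,0.21],0,0],
  [[0,0,0.23],0,0],
  [[0,0,0.25],0,0],
  [[0,0,0.26],0,0],
  [[0,0,0.26],0,0],
])

```text
clock: 22.35
tcp_pos: [0.4472, -0.0924, 0.0059]
eef_rot: [[0.003, -0.007, 1.0], [-1.0, 0.002, 0.003], [-0.002, -1.0, -0.006]]
ft_force: [-15.3, 1.0, 12.2]
finger_gap: 0.0004
```

```bash
python3 go.py; python3 sv.py s22
```

```text
t 22.35 tcp [ 0.4472 -0.0924  0.0059] yaw -89.82 F [-15.3   1.   12.2] gap 0.0004
(array([286.9, 215.5]), [21, 18, 170], array([ 0.4976, -0.1426,  0.006 ]))
```

View pics/s22.png

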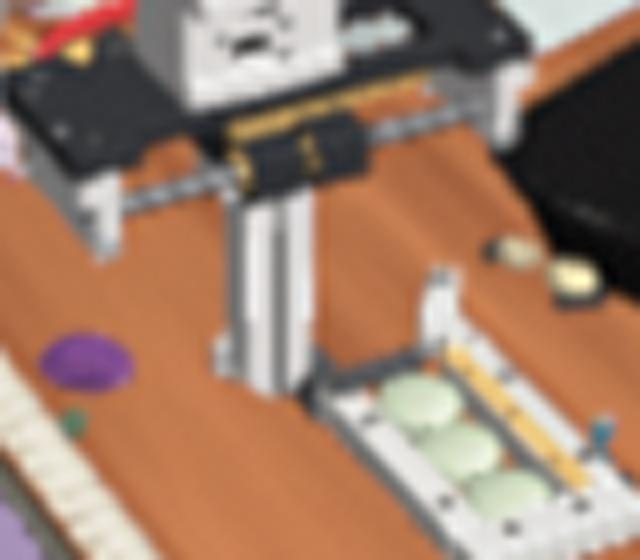

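>>> arm_command([
  [[0,0,-0.1],0,0],
  [[0,0,-0.4],0,0],
  [[0,-0.4,-0.5],0,0],
  [[0,-1.0,-0.5],0,0],
  [[0.2,-1.7,-0.3],0,0],
  [[0.8,-2.2,0.2],0,0],
  [[1.5,-2.3,0.7],0,0],
  [[2.1,-2.3,1.1],0,0],
  [[2.3,-2.3,1.3],0,0],
  [[2.3,-2.3,1.3],0,0],
])

```text
clock: 23.4
tcp_pos: [0.5002, -0.1849, 0.0971]
eef_rot: [[0.002, -0.006, 1.0], [-1.0, 0.002, 0.002], [-0.002, -1.0, -0.006]]
ft_force: [-0.2, 1.1, 0.6]
finger_gap: 0.0004
```

```bash
python3 - <<'E'
from meas import *
s=observe();pose=(s['tcp_pos'],s['eef_rot']);print(s['clock'],pose[0].round(4),s['ft_force'].round(1))
w=read_camera('wrist');cv2.imwrite('pics/w23.png',w);np.savez('w23.npz',p=pose[0],R=pose[1])
for r in stones(w,'wrist',pose): print(r)
cv2.imwrite('pics/c23.png',cv2.resize(w[20:230,160:370],None,fx=2.8,fy=2.8,interpolation=cv2.INTER_CUBIC))
E
```

```text
23.4 [ 0.5002 -0.1849  0.0971] [-0.2  1.1  0.6]
(array([138.2,  74.1]), [10, 14, 120], array([ 0.3832, -0.0648,  0.006 ]))
(array([256.5, 124.3]), [30, 27, 629], array([ 0.4985, -0.1131,  0.006 ]))
(array([255. , 155.4]), [29, 28, 572], array([ 0.4971, -0.1444,  0.006 ]))
(array([256.9, 186.1]), [28, 23, 508], array([ 0.4991, -0.1769,  0.006 ]))
```

View pics/c23.png

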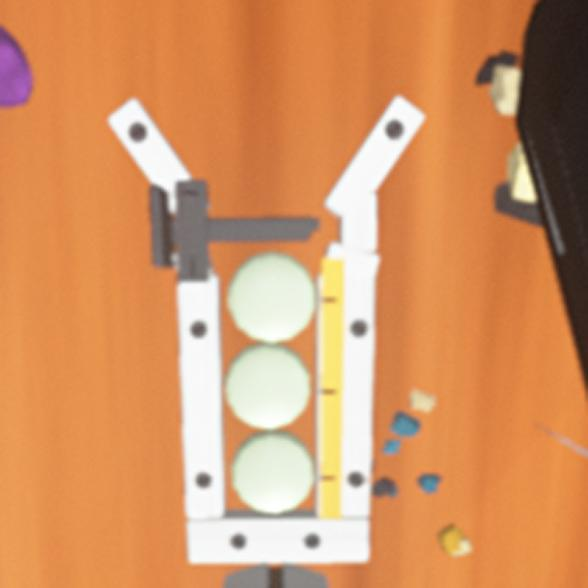

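```bash
python3 - <<'E'
from meas import *
for fn,pts in (('w19.npz',[(38,187),(42,269),(55,189)]),('w23.npz',[(150,187),(154,267),(318,225)])):
  d=np.load(fn);pose=(d['p'],d['R'])
  for (u,v),z in zip(pts,(.034,.034,.034 if fn[1]=='1' else .011)): print(fn,(u,v),onplane('wrist',(u/2.8+160-.32,v/2.8+20-.32),z,pose).round(4))
a=cv2.imread('pics/w19.png')[75:130,160:250];b=cv2.imread('pics/w23.png')[75:130,160:250]
cv2.imwrite('pics/ab.png',cv2.resize(np.vstack([a,b]),None,fx=5,fy=5,interpolation=cv2.INTER_CUBIC))
E
```

```text
w19.npz (38, 187) [ 0.424  -0.0797  0.034 ]
w19.npz (42, 269) [ 0.4235 -0.1048  0.034 ]
w19.npz (55, 189) [ 0.4294 -0.0803  0.034 ]
w23.npz (150, 187) [ 0.4609 -0.0802  0.034 ]
w23.npz (154, 267) [ 0.4613 -0.1045  0.034 ]
w23.npz (318, 225) [ 0.5148 -0.0901  0.011 ]
```

View pics/ab.png

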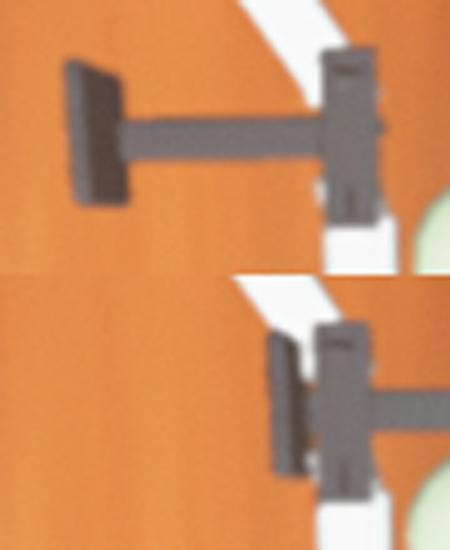

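```bash
python3 - <<'E'
from h import *
s=observe();print(s['clock'],s['tcp_pos'],s['joint_velocities'].round(3)); print(sign_off())
E
```

```text
23.45 [ 0.49961296 -0.1838693   0.09706529] [-0.011 -0.016 -0.011  0.023 -0.003 -0.001 -0.002]
the job is handed in; nothing more can be done
None
```

I pushed all three stones through the flared mouth into the slot in single file, then pushed the keeper shut behind them. I handed the job in at 23.5 s with the gripper lifted clear; no verdict is reported.

**Last checks, from the wrist view:**
- **Stones:** centres are about 18, 49 and 81 mm past the mouth and within about 1.5 mm of the centre line. They look flat, and the last stone's rear edge is about 3.5–4 mm inside the mouth.
- **Keeper:** the tab moved about 37–38 mm, and the push ended with the force rising to about 15 N, which I take as the end stop. The bar crosses the mouth.
- **Bystanders:** the purple stone looks unmoved. I did not measure the other bystanders again, and kept the fingers clear of them.

**What disagreed or went wrong:**
- **Fingertip height:** the closed fingertips sit about 10 mm behind the TCP, not the stated 8 mm ahead of it. My first push therefore passed over a stone without touching it, so I lowered the tool and repeated it.
- **End of the last stone push:** the upward force reached 9 N because the tips began to ride up on the stone's rim. The row was already home, so I backed off.

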